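# Refit the filter cartridge of a glass grinder

## Task

Refit the loose filter cartridge in the bench glass grinder: lower it nose first into the round well with its two lugs through the two slots until it is fully seated, and turn it clockwise (seen from above) by its bar until it stops, so the bar lines up with the two ribs on the rim. Then slide the grinder's steel catch towards the well to its end stop, let go of everything, and leave the jar, cup, tray and nippers undisturbed.

Things in the scene. Friction and masses are not known exactly. Their poses are not given: they have to be found in the camera images.
- grinder: The bench glass grinder, a fixed grey box 260 (x) x 280 (y) x 60 mm high. Origin: centre of its underside; x away from the robot at yaw 0 (yaw up to 20 degrees). The round well opens on its top at (-50, 60) mm, the catch is on the -y side of the well. On the +x half: a white grid 10 mm high and a small bit at (78, 0) mm, 34 mm above the top.
- socket (a point): Well's axis at the height of the grinder's top face, 60 mm above the table; axes as the grinder's. The face is the floor of the lug channel: seated lugs rest on it. Below it is a bore 58 mm across, 50 mm deep; above it a channel 12 mm high under the rim, radius 44 mm. Stops let the lugs turn only clockwise from above (yaw decreasing), about 60 degrees from the slots.
- lock_mark: Two small dark ribs (10 x 5 mm) on top of the rim, across the well from each other, standing up to 23.5 mm above the grinder's top face. Origin at the socket's centre; its x axis runs along the line through both ribs: the direction of the cartridge's bar when locked (60 degrees clockwise from the slots, either way round). Fixed to the grinder.
- cartridge: Loose grey cartridge, 0.25 kg, 102 mm high, upright. Origin: centre of its underside. Nose 52 mm across, 40 mm long, chamfered; collar 60 mm across, 40 to 66 mm up; two lugs along +x and -x, 14 mm wide, 40 to 48 mm up, reaching 42 mm from the axis; on top a bar grip along x, 62 mm long, 16 mm thick, 66 to 102 mm up. Same after a half turn. Seated, its origin is 40 mm below socket.
- bar_top (a point): Centre of the top of the cartridge's bar grip, 102 mm above its origin; axes as the cartridge's.
- catch (a joint): The catch's slide, in m: 0 drawn fully back, 0.040 home at its end stop (grows towards the well, along the grinder's +y). Stays where it is left; about 2 N to move. Its flat tongue enters the rim through the slot on that side and is blocked by a lug still standing in the slot.
- catch_grip (a point): Centre of the top of the catch's steel fin, 52 mm above the grinder's top face; moves with the catch; axes as the grinder's. The fin is 44 mm long (along the slide, y), 14 mm thick (x), 38 mm high on a foot 28 mm wide. It is 135 mm from the well's axis when drawn back, 95 mm when home. Guides 12 mm high flank it.
- jar: Bystander: plain closed round jar, 60 mm across, 85 mm high, smooth sides, no bar and no lugs, on the table near the cartridge (they may be in each other's places). Origin: centre of its underside.
- cup: Bystander: white cup of brushes, 76 mm across, 180 mm high in all. Origin: centre of its underside.
- tray: Bystander: shallow white tray with glass pieces, 130 x 200 x 35 mm. Origin: centre of its underside.
- nippers: Bystander: pair of red-handled nippers lying on the table, 175 mm long along x, 18 mm high. Origin: near the pivot, at table height.
- rim_top (a point): Centre of the top of the round aluminium rim over the well, 20 mm above socket, axes as the grinder's. The rim is 98 mm across, its top 8 mm thick, its bore 64 mm across, with two slots facing each other for the lugs along the grinder's +y and -y (19 mm wide at the bore, widening outwards to radius 44 mm).
There are look-alikes about, which are no part of the job. What is shaped like the cartridge but yellow is not meant.

How it is judged:
By the outcome, as a careful person would: the job done as asked, in the order asked, and still so for the second after the job is handed in, with the robot touching nothing.
It also fails if it takes over 58 s, if anything falls off the work surface, if the arm or the gripper's body presses on something with over 40 N, if the wrist force passes 120 N, or if a joint passes its speed limit or range.

## Robot

A 6-joint arm with a two-finger parallel gripper is mounted at the origin on the work surface. World frame = base frame: x ahead of the robot, y to its left, z up, the work surface at z = 0. Lengths are in mm, angles in rad, forces in N, time in s.
With the tool pointing down it reaches from about 375 to 975 mm from the base axis. Payload 3.8 kg.
Tool frame: the origin (TCP) lies at the very end of the fingers, on their centre line; the grasp point (between the pads) lies 19 mm behind it (env.grasp_offset is the z of the grasp point in the tool frame, in mm); z points along the fingers, y is the line along which they close (so a half turn about z gives the same grasp; the last joint's range is limited). The gripper opens to 85 mm and grips with 20 to 120 N. Pads are 22 mm wide; open, the fingers measure 114 mm over their backs; the gripper's body (76 mm by 85 mm) begins 54 mm behind the grasp point. The pads swing forward as they close: fully open they stand 13 mm farther back than shut.
Start: joints at [1.268, 0.264, 1.604, -0, 1.274, -0.037], TCP at [177.308, 651.291, 231.28] pointing down, gripper open.
Joint ranges: [-2.63, 2.63], [-0.94, 2.18], [0.31, 2.57], [-1.31, 4.45], [0, 2.66], [-2.55, 2.55]. Speed limits (rad/s): [2.57, 2.57, 3.14, 3.14, 3.14, 3.14].

## Interface

Orientations are given as a rotation vector (axis times angle).
In Python, from plant import env, viewer, close_job, nets gives the robot as it stands.
- The arm moves only by the tool step_arm, never from a script. Its argument "motion" is text: rows parted by semicolons, each of 5 numbers parted by spaces: the closure, from 0 (fully open) to 1 (shut), then the shift along the world's x, y, z in units of 15 cm (1.0 is 15 cm), then the turn about the world's z in units of 180 degrees (1.0 is 180 degrees). A call has 1 to 20 rows; each row shifts and turns the commanded pose from where the row before left it; what a row does not reach is not made up. A row lasts 1/8 s, in which the tool goes at most 62.5 mm and 10.7 degrees, less where a joint would pass 70% of its speed; a pose out of reach is approached as far as the arm can. A call with a number of a shift or a turn outside -1 to 1 is refused whole. A call with a gripper value outside its range is refused whole. The fingers move at their own pace and stop on an object; "squeeze" is the grip in N (left out, the last holds). Time passes only in rows, so rows that do not move let the fingers close. It gives the time, the measured TCP pose, the force, the opening and the grip force at its end, in the units of the state.
- env.observe(): the state, without advancing time (a new reading comes with each control period).
- viewer.read_camera(name): name is "side" or "top"; returns the picture (384x512x3 uint8, red, green, blue); there is no depth.
- viewer.camera_params(name): a dict with "K" (3x3 intrinsics, pixels), "R" (3x3) and "t" (3): a world point X has camera coordinates R X + t. Camera axes: x right, y down, z forward; pixel columns grow to the right and rows downward; lengths in mm; the calibration is good to about 2 mm. A picture is of the moment at which its call begins. camera_params takes no time and is no camera call.
- close_job(): hands the job in; it is judged then, once.
Trained networks look in the newest picture that a camera, given by its name, has taken for a name from the list of things; names that differ only in an ending like _2 or _b are one class to them, and where a whole thing is asked for, a point or a joint stands for the part that bears it (a point fixed in the world has none). Each returns a list of dicts, best first, with "p" (0 to 1); they miss things now and then, are a little off and sometimes report something else, mostly with a low value. They report only what shows in the picture. A call takes as long as a camera call. They do not tell look-alikes from the thing itself.
- nets.regions_of(label, camera): "region" (384x512 bool, what is visible of it) and "location" ([row, column] in pixels, amid what is visible of it).
- nets.spot_point(label, camera): "location" ([row, column] in pixels: a listed point, or the origin of a listed thing).
The state is a dict: "time_s": time; "q": joint angles; "qd": joint speeds; "tau": joint torques, N m; "ee_pos": TCP position; "tool_rot": TCP orientation; "force": force on the tool from outside, world axes, zero at the start; "wrist_torque": the same for the moment, N m; "gripper_width": opening from 0.0 (shut) to 1.0 (fully open); "grasp_force": force on a finger pad.
Only numpy, scipy, OpenCV 4.12 (cv2) and the standard library are available. Lean on these libraries where they do the work, as an engineer would, in place of code of your own. Each camera call takes 0.05 s, during which the arm holds its last target. There are 200 camera calls.

## Working session

There is one attempt and no reset: what is moved stays moved. The work goes in short steps, Python scripts to look and compute and a tool call to move; the robot and the scene stay as the last step left them, time stands still between calls to the robot, and variables do not carry over. Pictures are saved under pics/ and viewed, at most 10 in all, crops included, and the job is handed in when it is done.

Besides the shell and the picture viewer there is one more tool, called after "Request:" as name(argument=value, ...) on one line, values as JSON. step_arm: Moves the arm, as the interface text tells. Its arguments: {"type":"object","properties":{"motion":{"type":"string"},"squeeze":{"type":"number"}},"required":["motion"]}

```bash
mkdir -p pics; ls; python3 - <<'E'
from plant import env, viewer, nets
import cv2, numpy as np
for c in ("side","top"):
    im=viewer.read_camera(c); cv2.imwrite(f"pics/{c}0.png",im[:,:,::-1])
    p=viewer.camera_params(c); R,t=np.array(p["R"]),np.array(p["t"]); print(c,(-R.T@t).round(), np.array(p["K"]).round(1).tolist(), R.round(2).tolist())
    for l in ["cartridge","bar_top","jar","catch_grip","rim_top","lock_mark","socket","grinder"]:
        print(l,[(np.round(d["location"],1).tolist(),round(d["p"],2)) for d in nets.spot_point(l,c)][:4])
print(env.observe(), env.grasp_offset)
E
```

```text
pics
side [   16. -1225.  1235.] [[454.6, 0.0, 256.1], [0.0, 454.6, 196.6], [0.0, 0.0, 1.0]] [[0.94, -0.34, -0.02], [-0.23, -0.61, -0.76], [0.24, 0.72, -0.65]]
cartridge [([303.6, 221.4], 0.81), ([271.6, 296.7], 0.69)]
bar_top [([252.9, 298.1], 0.98), ([267.5, 255.1], 0.94), ([284.8, 217.2], 0.62)]
jar [([244.4, 329.3], 0.73)]
catch_grip [([190.2, 282.2], 0.64), ([174.3, 270.1], 0.48)]
rim_top [([175.1, 269.0], 0.78)]
lock_mark []
socket [([177.4, 272.0], 0.65)]
grinder [([195.8, 288.5], 0.72)]
top [ 300.   38. 1396.] [[418.4, 0.0, 254.4], [0.0, 418.4, 192.4], [0.0, 0.0, 1.0]] [[-0.01, -1.0, 0.02], [-0.99, 0.01, -0.1], [0.1, -0.02, -0.99]]
cartridge [([226.2, 348.2], 0.83), ([176.3, 345.2], 0.65), ([140.3, 228.7], 0.6), ([268.6, 357.1], 0.55)]
bar_top [([174.5, 354.4], 0.71), ([177.1, 346.9], 0.71), ([271.1, 364.4], 0.56), ([226.5, 354.3], 0.54)]
jar [([131.7, 321.7], 0.71), ([175.4, 346.2], 0.25)]
catch_grip [([152.2, 244.8], 0.66)]
rim_top [([153.7, 198.6], 0.6)]
lock_mark []
socket [([154.1, 205.4], 0.82), ([143.8, 226.8], 0.71)]
grinder [([142.0, 227.7], 0.85)]
{'time_s': 0.9, 'q': array([ 1.26812487e+00,  2.63855474e-01,  1.60395492e+00, -3.01267747e-05,
        1.27367655e+00, -3.69184337e-02]), 'qd': array([-2.17941405e-05,  1.11949776e-03,  3.63963899e-04, -1.09608234e-03,
        1.07339980e-03, -1.19447716e-03]), 'tau': array([-5.22204082e-04, -5.15051329e+01, -3.67728603e+01, -8.52733888e-05,
        6.19274651e-04, -6.88776140e-06]), 'ee_pos': array([177.31067784, 651.32324652, 231.33414588]), 'tool_rot': array([4.16196685e-01, 3.11385518e+00, 1.56023291e-04]), 'force': array([ 0.50134813,  0.07773489, -0.10215024]), 'wrist_torque': array([-0.02124889, -0.0111436 ,  0.01123633]), 'grasp_force': 0.0, 'gripper_width': 1.0035085332005294} -18.700000000000003
```

```bash
python3 - <<'E'
import cv2, numpy as np
a=cv2.imread("pics/side0.png")[140:340,160:400]; b=cv2.imread("pics/top0.png")[90:300,170:410]
cv2.imwrite("pics/s0c.png",cv2.resize(a,None,fx=3.3,fy=3,interpolation=2)[:600,:800]); cv2.imwrite("pics/t0c.png",cv2.resize(b,None,fx=2.85,fy=2.85,interpolation=2))
E
```

```text
(no output)
```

View pics/s0c.png

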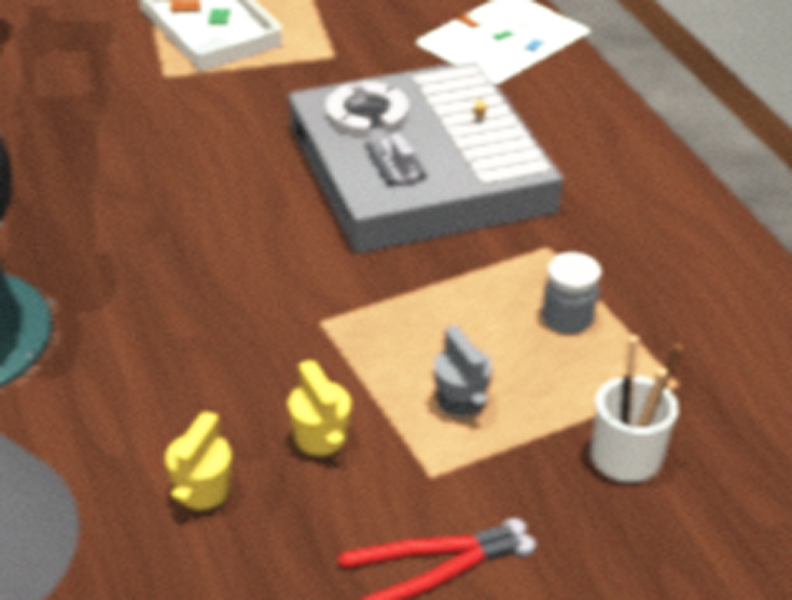

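View pics/t0c.png

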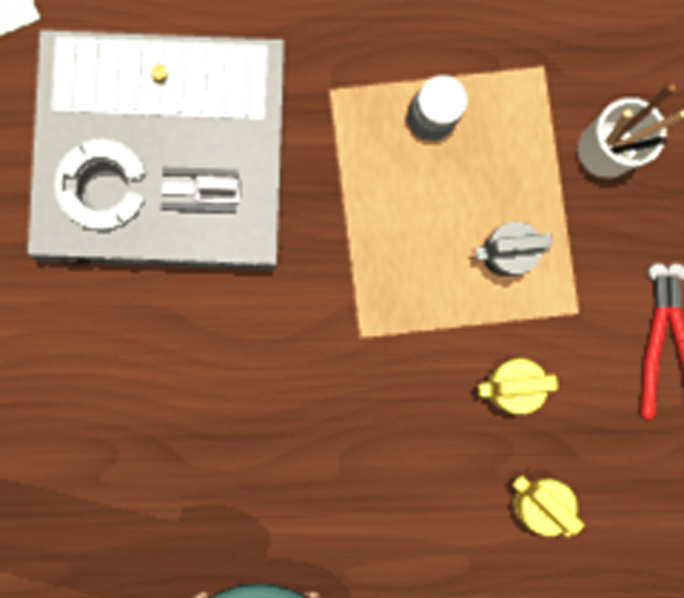

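The pictures show these candidates, given as (row, col) in top and in side:
- Grey cartridge: top (177,351), side (265,300).
- Yellow look-alikes: top (226,352) and (268,362), side (277,256) and (300,220).
- Jar, with a white lid and no bar: top (127,324), side (237,333).

I choose the grey one. The well is at top (155,205) and the catch fin at top (156,240). Next I fit models to the masks in both views.

```bash
cat > h.py <<'E'
import numpy as np, cv2
from scipy.optimize import minimize
from plant import env, viewer, nets
P={c:{k:np.array(v,float) for k,v in viewer.camera_params(c).items()} for c in ("side","top")}
def proj(c,X):
    p=P[c]; q=np.atleast_2d(X)@p["R"].T+p["t"]; q=q@p["K"].T; return q[:,:2]/q[:,2:]   # col,row
def tri(uv):  # {cam:(col,row)}
    A=[];b=[]
    for c,(u,v) in uv.items():
        p=P[c]; M=p["K"]@np.c_[p["R"],p["t"]]
        for w,r in((u,0),(v,1)): L=w*M[2]-M[r]; n=np.linalg.norm(L[:3]); A.append(L[:3]/n); b.append(-L[3]/n)
    X=np.linalg.lstsq(np.array(A),np.array(b),rcond=None)[0]
    return X,{c:(proj(c,X)[0]-uv[c]).round(1) for c in uv}
def box(x0,x1,y0,y1,z0,z1): return np.array([[x,y,z] for x in(x0,x1) for y in(y0,y1) for z in(z0,z1)],float)
def cyl(r,z0,z1,cx=0,cy=0,r0=None):
    a=np.linspace(0,2*np.pi,32,endpoint=False); r0=r if r0 is None else r0
    return np.r_[np.c_[cx+r0*np.cos(a),cy+r0*np.sin(a),0*a+z0],np.c_[cx+r*np.cos(a),cy+r*np.sin(a),0*a+z1]]
CART=[cyl(26,6,40),cyl(30,40,66),box(-42,42,-7,7,40,48),box(-31,31,-8,8,66,102)]
GRIND=[box(-130,130,-140,140,0,60)]
def place(X,pose):  # x,y,z,yaw
    c,s=np.cos(pose[3]),np.sin(pose[3]); return X@np.array([[c,s,0],[-s,c,0],[0,0,1]])+np.array(pose[:3])
S=4
def sil(c,parts,pose):
    m=np.zeros((384*S,512*S),np.uint8)
    for X in parts:
        h=cv2.convexHull(((proj(c,place(X,pose))+.5)*S*16-8).astype(np.int32)); cv2.fillConvexPoly(m,h,1,shift=4)
    return cv2.resize(m.astype(np.float32),(512,384),interpolation=cv2.INTER_AREA)
def fit(parts,masks,pose0,free=(0,1,2,3),scale=(8,8,8,.1)):
    pose0=np.array(pose0,float); sc=np.array(scale)[list(free)]
    def full(d): p=pose0.copy(); p[list(free)]+=d*sc; return p
    f=lambda d: sum(np.abs(sil(c,parts,full(d))-m).sum()/m.sum() for c,m in masks.items())
    r=minimize(f,np.zeros(len(free)),method="Nelder-Mead",options=dict(initial_simplex=np.r_[[np.zeros(len(free))],np.eye(len(free))],xatol=.01,fatol=1e-4))
    r=minimize(f,r.x,method="Nelder-Mead",options=dict(initial_simplex=r.x+np.r_[[np.zeros(len(free))],-.4*np.eye(len(free))],xatol=.01,fatol=1e-4))
    return full(r.x),r.fun
E
cat > m1.py <<'E'
from h import *
near={"cartridge":{"side":(270,298),"top":(177,348)},"grinder":{"side":(195,285),"top":(145,225)}}
M={}
for l in near:
    M[l]={}
    for c in("side","top"):
        for d in nets.regions_of(l,c):
            if np.hypot(*(np.array(d["location"])-near[l][c]))<25: M[l][c]=d["region"].astype(np.float32);print(l,c,d["location"],d["p"],d["region"].sum());break
np.savez("m.npz",**{l+"_"+c:m for l in M for c,m in M[l].items()})
for n,uv in {"bar":{"side":(298.1,252.9),"top":(354.4,174.5)},"rim":{"side":(269,175.1),"top":(198.6,153.7)},"catch":{"side":(282.2,190.2),"top":(244.8,152.2)}}.items(): print(n,tri(uv))
b=tri({"side":(298.1,252.9),"top":(347,177)})[0]
for y0 in(1.5,1.8): print(fit(CART,M["cartridge"],[b[0],b[1],0,y0]), fit(CART,M["cartridge"],[b[0],b[1],0,y0],free=(0,1,3)))
g=tri({"side":(288.5,195.8),"top":(227.7,142)})[0];print(g)
print(fit(GRIND,M["grinder"],[g[0],g[1],0,0]), fit(GRIND,M["grinder"],[g[0],g[1],0,0],free=(0,1,3)))
for c in M["grinder"]: print(c,fit(GRIND,{c:M["grinder"][c]},[g[0],g[1],0,0],free=(0,1,3)),fit(CART,{c:M["cartridge"][c]},[b[0],b[1],0,1.7],free=(0,1,3)))
E
python3 m1.py
```

```text
cartridge side [263.3, 298.8] 0.81 353
cartridge top [176.7, 349.6] 0.66 386
grinder side [190.8, 290.7] 0.97 3594
grinder top [141.5, 226.9] 0.9 6867
bar (array([ 478.5285842 , -298.07604578,  108.31166725]), {'side': array([ 1.3, -0.3]), 'top': array([-0.3,  1.4])})
rim (array([561.11067407, 192.30890153,  56.88313568]), {'side': array([ 0.6, -0.1]), 'top': array([-0.2,  0.8])})
catch (array([558.45774729,  42.34120089,  90.91464515]), {'side': array([ 0.5, -0.1]), 'top': array([-0.1,  0.6])})
(array([ 482.79379084, -298.84173941,    0.94135212,    1.60550064]), np.float64(0.2759929895401001)) (array([ 482.86850046, -299.60939243,    0.        ,    1.62771667]), np.float64(0.27364447712898254))
(array([ 482.97630232, -299.45896334,   -0.78543494,    1.62548093]), np.float64(0.27269867062568665)) (array([ 482.85212028, -299.0247225 ,    0.        ,    1.62019338]), np.float64(0.27284544706344604))
[ 6.12360955e+02  1.00239387e+02 -5.11468893e-01]
(array([ 6.06424976e+02,  1.07223456e+02, -3.28200649e+00, -5.26144008e-02]), np.float64(0.05539712309837341)) (array([ 6.05196173e+02,  1.05713216e+02,  0.00000000e+00, -5.94736174e-02]), np.float64(0.06224271282553673))
side (array([ 6.06219603e+02,  1.04794326e+02,  0.00000000e+00, -5.58163501e-02]), np.float64(0.03057178668677807)) (array([ 483.92854487, -297.70115408,    0.        ,    1.56306439]), np.float64(0.17705382406711578))
top (array([ 6.05185428e+02,  1.06976125e+02,  0.00000000e+00, -5.19802032e-02]), np.float64(0.028187345713377)) (array([ 482.81842659, -299.52101833,    0.        ,    1.65354137]), np.float64(0.08306346833705902))
```

```bash
cat > ov.py <<'E'
from h import *
import sys
def ring(r,z,n=48,x=0,y=0): a=np.linspace(0,2*np.pi,n); return np.c_[x+r*np.cos(a),y+r*np.sin(a),0*a+z]
def rect(x0,x1,y0,y1,z): return np.array([[x0,y0,z],[x1,y0,z],[x1,y1,z],[x0,y1,z],[x0,y0,z]],float)
def overlay(im,c,curves,ctr,hw,hh,f):
    u0,v0=int(ctr[0]-hw),int(ctr[1]-hh); o=cv2.resize(im[v0:v0+2*hh,u0:u0+2*hw,::-1],None,fx=f,fy=f,interpolation=cv2.INTER_CUBIC)
    for X,col in curves: cv2.polylines(o,[(((proj(c,X)-[u0,v0]+.5)*f-.5)*16).astype(np.int32)],False,col,1,cv2.LINE_AA,4)
    return o
def gcurves(g):
    G=lambda X: place(X,g); s=(-50,60)
    L=[(G(rect(-130,130,-140,140,60)),(0,255,0)),(G(ring(49,80,x=-50,y=60)),(0,0,255)),(G(ring(32,80,x=-50,y=60)),(0,0,255))]
    return L
def ccurves(p):
    C=lambda X: place(X,p); return [(C(rect(-31,31,-8,8,102)),(0,0,255)),(C(ring(30,66)),(255,0,0)),(C(rect(-42,42,-7,7,48)),(0,255,0))]
E
python3 - <<'E'
from ov import *
g=[605.7,106,0,-.055]; ca=[483,-299.2,0,1.63]
rows=[]
for c in("top","side"):
    im=cv2.imread(f"pics/{c}0.png")[:,:,::-1]
    a=overlay(im,c,gcurves(g),proj(c,[575,120,60])[0],50,37,4); b=overlay(im,c,ccurves(ca),proj(c,[483,-299,60])[0],50,37,4) 
    rows.append(np.hstack([a,b]))
cv2.imwrite("pics/ov1.png",np.vstack(rows)[:600,:800])
E
```

```text
(no output)
```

View pics/ov1.png

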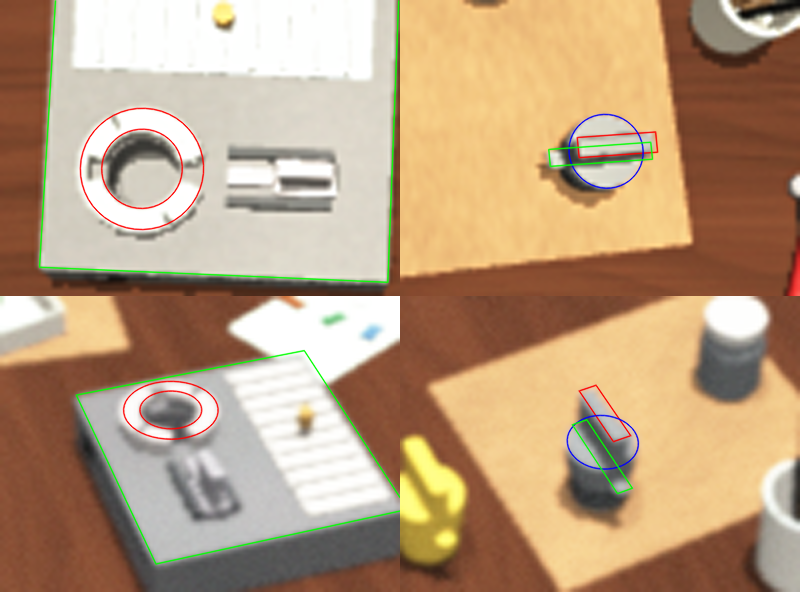

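The green outline fits the grinder top in both views, and the rings sit on the rim, at (142,168) in the top crop and (170,410) in the side crop. The grey cartridge with its lugs and bar is confirmed at (605,150) and (600,440). I refine the ring and the bar photometrically.

```bash
cat > ref.py <<'E'
from ov import *
from scipy.ndimage import map_coordinates
def mean(im,c,X): uv=proj(c,X); return map_coordinates(im,[uv[:,1],uv[:,0]],order=1).mean()
def ringscore(im,c,x,y,z=80):
    o=np.array([x,y,0]); m=lambda rs: np.mean([mean(im,c,ring(r,z)+o) for r in rs]); return m([35,38,41,44,47])-.5*m([50.5,52.5])-.5*m([29.5,31])
def search(f,r=8,st=.5):
    b=max((f(dx,dy),dx,dy) for dx in np.arange(-r,r+.1,st) for dy in np.arange(-r,r+.1,st)); return np.round(b,2)
E
python3 - <<'E'
from ref import *
I={c:cv2.imread(f"pics/{c}0.png").mean(2) for c in("top","side")}
s=[559,168.6]
for cs in(["top"],["side"],["top","side"]): print("ring",cs,search(lambda dx,dy:sum(ringscore(I[c],c,s[0]+dx,s[1]+dy) for c in cs)))
# joint height free
print(max((search(lambda dx,dy:sum(ringscore(I[c],c,s[0]+dx,s[1]+dy,z) for c in I),6,1).tolist(),z) for z in(72,76,80,84,88)))
# bar top: grid of bar minus flanks
def grid(x0,x1,y0,y1,z): return np.array([[x,y,z] for x in np.linspace(x0,x1,16) for y in np.linspace(y0,y1,5)],float)
def bs(c,x,y,z,yaw):
    p=[x,y,z,yaw]; m=lambda *a: mean(I[c],c,place(grid(*a),p)); f=[m(-30,30,9,12,102),m(-30,30,-12,-9,102)]
    return m(-30,30,-7,7,102)-.5*sum(f)
b=[]
for dx in np.arange(-6,7,1.):
  for dy in np.arange(-6,7,2.):
    for yw in np.arange(1.5,1.78,.03): b.append((bs("top",483+dx,-299+dy,0,yw),dx,dy,yw))
print([np.round(v,2) for v in sorted(b)[::-1][:6]])
E
```

```text
ring ['top'] [48.51 -2.5   1.  ]
ring ['side'] [34.26 -3.5   1.  ]
ring ['top', 'side'] [82.71 -2.5   1.  ]
([82.56, -2.0, 1.0], 80)
[array([36.91,  1.  ,  2.  ,  1.65]), array([36.9 ,  1.  ,  0.  ,  1.65]), array([36.7 ,  1.  ,  0.  ,  1.68]), array([36.68,  1.  , -2.  ,  1.65]), array([36.67,  1.  , -2.  ,  1.68]), array([36.5 ,  1.  ,  6.  ,  1.65])]
```

Socket ≈ (557.5,169.5), with the ring height matching 80. The cartridge is at (483.5,-299), yaw ≈ 94.5°. Moving over it.

Request:
step_arm(motion="0 .18 -.24 0 -.02;0 .18 -.24 0 -.02;0 .18 -.24 0 -.02;0 .18 -.24 0 -.02;0 .18 -.24 0 -.02;0 .18 -.24 0 -.02;0 .18 -.24 0 -.02;0 .18 -.24 0 -.02;0 .18 -.24 0 -.02;0 .18 -.24 0 -.02;0 .18 -.24 0 -.02;0 .18 -.24 0 -.02;0 .18 -.24 0 -.02;0 .18 -.24 0 -.02;0 -.05 -.3 0 -.02;0 -.05 -.3 0 -.02;0 -.05 -.3 0 -.02;0 -.05 -.3 0 -.02;0 -.05 -.3 0 -.02;0 -.05 -.3 0 0", squeeze=40)

```text
time_s: 3.6
ee_pos: [510.0, -124.1, 231.6]
tool_rot: [2.095, 2.341, 0.001]
force: [0.8, -0.8, 0.4]
gripper_width: 1.001
grasp_force: 0.0
```

Request:
step_arm(motion="0 -.044 -.292 0 -.01;0 -.044 -.292 0 0;0 -.044 -.292 0 0;0 -.044 -.29 0 0;0 0 0 -.27 0;0 0 0 -.27 0;0 0 0 -.26 0;0 0 0 -.2 0;0 0 0 -.06 0;0 0 0 0 0")

```text
time_s: 4.85
ee_pos: [483.9, -297.6, 72.3]
tool_rot: [-2.131, -2.308, 0.0]
force: [-0.7, -0.0, 0.5]
gripper_width: 0.996
grasp_force: 0.0
```

```bash
python3 - <<'E'
from ov import *
o=[]
for c in("top","side"):
    im=viewer.read_camera(c); cv2.imwrite(f"pics/{c}1.png",im[:,:,::-1])
    o.append(overlay(im,c,ccurves([483.5,-299,0,1.65]),proj(c,[483,-299,80])[0],50,50,4))
cv2.imwrite("pics/g1.png",np.hstack(o)); e=env.observe(); print(e["q"].round(2),e["force"].round(1))
E
```

```text
[-0.6   0.21  1.98  0.    0.95 -0.68] [-0.4  0.  -0.1]
```

View pics/g1.png

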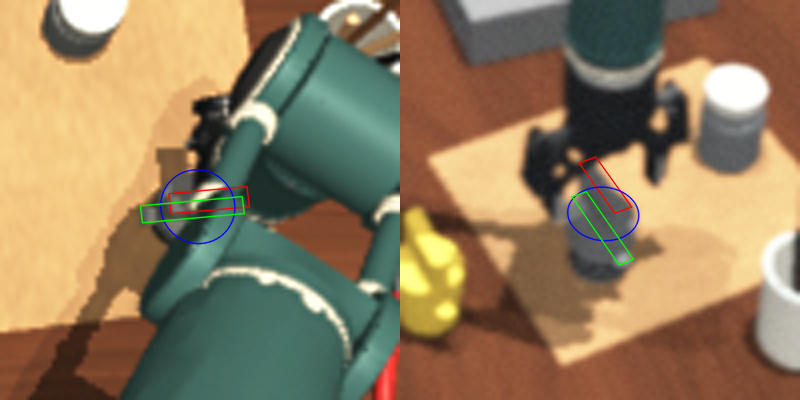

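The side crop shows the fingers at (545,165) and (655,165) straddling the bar at (605,185). I close and lift a little.

Request:
step_arm(motion="1 0 0 0 0;1 0 0 0 0;1 0 0 0 0;1 0 0 0 0;1 0 0 0 0;1 0 0 0 0;1 0 0 0 0;1 0 0 0 0;1 0 0 .1 0;1 0 0 .1 0;1 0 0 .1 0", squeeze=60)

```text
time_s: 6.32
ee_pos: [483.9, -297.6, 118.4]
tool_rot: [2.131, 2.308, 0.0]
force: [0.4, -0.4, -3.3]
gripper_width: 0.179
grasp_force: 58.5
```

Request:
step_arm(motion="1 0 0 .2 0;1 0 0 .2 0;1 0 0 .2 0;1 .041 .26 0 -.01;1 .041 .26 0 -.01;1 .041 .26 0 -.01;1 .041 .26 0 -.01;1 .041 .26 0 -.003;1 .041 .26 0 0;1 .041 .26 0 0;1 .041 .26 0 0;1 .041 .26 0 0;1 .041 .26 0 0;1 .041 .26 0 0;1 .041 .25 0 0;1 0 0 0 0;1 0 0 0 0")

```text
time_s: 8.45
ee_pos: [557.5, 168.6, 207.7]
tool_rot: [2.281, 2.16, -0.001]
force: [0.6, -0.0, -2.2]
gripper_width: 0.178
grasp_force: 58.7
```

```bash
python3 - <<'E'
from ov import *
e=env.observe(); p=e["ee_pos"]; print(p.round(1),e["tool_rot"].round(3)); ca=[p[0],p[1]-1.4,p[2]-72,1.516]
g=[605.7-1,106.5,0,-.055]
o=[]
for c in("top","side"):
    im=viewer.read_camera(c); cv2.imwrite(f"pics/{c}2.png",im[:,:,::-1])
    o.append(overlay(im,c,ccurves(ca)+gcurves(g)[1:]+[(place(ring(26,0),ca),(0,255,255)),(place(ring(30,40),ca),(255,0,0))],proj(c,[557,169,130])[0],50,50,4))
    for d in nets.regions_of("cartridge",c)[:3]:
        print(c,d["location"],d["p"],d["region"].sum(), proj(c,place(np.array([[0,0,50.]]),ca))); np.save(f"mk_{c}_{int(d['location'][0])}.npy",d["region"])
cv2.imwrite("pics/g2.png",np.hstack(o))
E
```

```text
[557.5 168.6 207.7] [ 2.281e+00  2.160e+00 -1.000e-03]
top [267.8, 361.0] 0.9 342 [[201.89183244 147.26067012]]
top [225.2, 352.0] 0.79 343 [[201.89183244 147.26067012]]
top [150.5, 208.6] 0.57 118 [[201.89183244 147.26067012]]
side [276.1, 254.5] 0.96 389 [[271.0253917  153.25580531]]
side [296.3, 220.9] 0.88 380 [[271.0253917  153.25580531]]
side [155.8, 270.6] 0.68 251 [[271.0253917  153.25580531]]
```

View pics/g2.png

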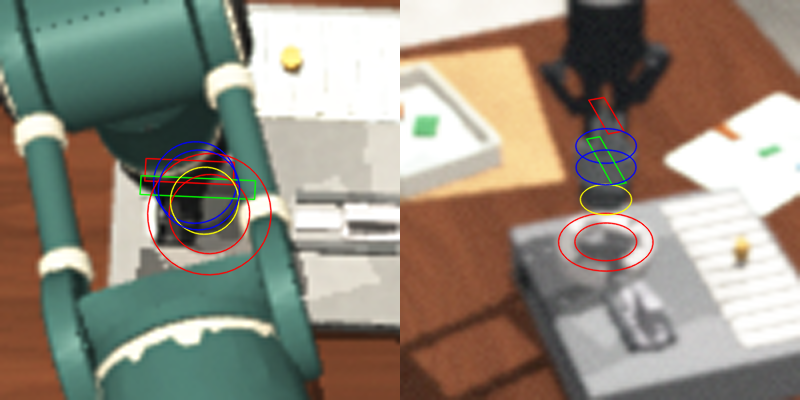

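```bash
python3 - <<'E'
from ref import *
import glob
m=np.load("mk_side_155.npy"); ys,xs=np.nonzero(m); print(ys.min(),ys.max(),[(r,xs[ys==r].min(),xs[ys==r].max()) for r in range(ys.min(),ys.max()+1,3)])
I=cv2.imread("pics/side2.png").mean(2)
# per-row edges of nose/collar by model vs mask (rows below collar top)
ca=[557.5,167.2,135.7,1.516]
def score(dx,dy,r0=150):
    s=sil("side",CART[:3],[ca[0]+dx,ca[1]+dy,ca[2],ca[3]]); return -np.abs(s[r0:]-m[r0:]).sum()
print(search(score,8,1),search(lambda a,b:score(a,b,156),8,1),score(0,0))
print("ring side now",search(lambda dx,dy:ringscore(I,"side",557.5+dx,169+dy),5,.5))
# left/right edges by brightness at a few rows
for r in(156,160,164,168): print(r,I[r,255:290].round().astype(int).tolist())
print([proj("side",place(cyl(26,z,z),ca)).round(1)[:,0][[*range(32)]].min() for z in(0,10,30)],[proj("side",place(cyl(26,z,z),ca)).round(1)[:,0].max() for z in(0,10,30)],[proj("side",place(np.array([[0,0,z]]),ca)).round(1)[0] for z in(0.,10,30)])
E
```

```text
144 167 [(144, np.int64(272), np.int64(273)), (147, np.int64(272), np.int64(275)), (150, np.int64(265), np.int64(278)), (153, np.int64(264), np.int64(278)), (156, np.int64(264), np.int64(278)), (159, np.int64(265), np.int64(277)), (162, np.int64(265), np.int64(277)), (165, np.int64(267), np.int64(276))]
[-13.25  -2.    -5.  ] [-8.25 -2.   -5.  ] -17.625
ring side now [28.61  1.    0.5 ]
156 [208, 208, 206, 206, 195, 164, 113, 90, 85, 80, 81, 85, 90, 89, 93, 94, 92, 89, 88, 89, 88, 88, 88, 87, 86, 88, 90, 91, 94, 91, 91, 98, 120, 160, 217]
160 [124, 120, 104, 103, 99, 90, 90, 85, 81, 75, 63, 70, 81, 82, 88, 90, 91, 92, 91, 92, 84, 70, 68, 75, 83, 86, 83, 81, 85, 83, 88, 88, 89, 87, 82]
164 [82, 83, 82, 82, 84, 83, 84, 86, 82, 78, 69, 61, 54, 64, 61, 63, 61, 66, 65, 62, 73, 88, 105, 113, 123, 133, 146, 160, 171, 178, 189, 200, 211, 224, 230]
168 [98, 104, 109, 121, 129, 139, 152, 174, 199, 219, 224, 223, 216, 212, 217, 230, 242, 247, 249, 249, 247, 237, 214, 196, 194, 197, 198, 195, 199, 196, 199, 200, 216, 237, 247]
[np.float64(264.6), np.float64(264.6), np.float64(264.6)] [np.float64(277.4), np.float64(277.4), np.float64(277.5)] [array([271. , 163.4]), array([271. , 161.4]), array([271. , 157.3])]
```

The cartridge columns in side (265–277) match the model, so its lateral position is within about 1 mm. I centre it over the socket and lower to just above the slots.

Request:
step_arm(motion="1 0 .014 0 0;1 0 0 -.1 0;1 0 0 -.15 0;1 0 0 -.15 0;1 0 0 -.1 0;1 0 0 -.05 0;1 0 0 -.05 0;1 0 0 0 0")

```text
time_s: 9.65
ee_pos: [557.6, 171.0, 117.1]
tool_rot: [-2.282, -2.159, 0.001]
force: [-0.0, 0.4, -1.8]
gripper_width: 0.178
grasp_force: 58.6
```

Request:
step_arm(motion="1 0 0 -.02 0;1 0 0 -.02 0;1 0 0 -.02 0;1 0 0 -.02 0;1 0 0 0 0")

```text
time_s: 10.28
ee_pos: [557.9, 171.0, 105.1]
tool_rot: [2.282, 2.159, 0.001]
force: [1.4, 0.6, -2.0]
gripper_width: 0.173
grasp_force: 58.7
```

Request:
step_arm(motion="1 0 0 -.02 0;1 0 0 -.02 0;1 0 0 -.02 0;1 0 0 -.02 0;1 0 0 -.01 0;1 0 0 0 0")

```text
time_s: 11.02
ee_pos: [557.5, 171.0, 92.6]
tool_rot: [-2.282, -2.159, 0.001]
force: [-3.6, -1.6, 4.7]
gripper_width: 0.176
grasp_force: 59.5
```

Request:
step_arm(motion="1 0 0 -.008 0;1 0 0 0 0")

```text
time_s: 11.28
ee_pos: [557.6, 171.0, 92.6]
tool_rot: [-2.282, -2.159, 0.001]
force: [-5.2, -1.7, 11.4]
gripper_width: 0.176
grasp_force: 60.6
```

It is seated: it stopped at 92.6, against 92 expected. Turning clockwise.

Request:
step_arm(motion="1 0 0 .005 -.04;1 0 0 0 -.04;1 0 0 0 -.04;1 0 0 0 -.04;1 0 0 0 -.04;1 0 0 0 -.04;1 0 0 0 -.04;1 0 0 0 0")

```text
time_s: 12.28
ee_pos: [559.0, 171.2, 92.6]
tool_rot: [2.983, 0.984, 0.004]
force: [0.8, -1.1, 5.6]
gripper_width: 0.178
grasp_force: 59.6
```

```bash
python3 -c "
from h import *
e=env.observe();print(e['wrist_torque'].round(2),e['force'].round(1),e['q'].round(2))"
```

```text
[-0.18  0.02 -0.07] [ 0.8 -1.1  5.6] [ 0.25  0.22  1.93 -0.    0.99  1.19]
```

Request:
step_arm(motion="1 0 0 0 -.02;1 0 0 0 -.02;1 0 0 0 -.012;1 0 0 0 0")

```text
time_s: 12.78
ee_pos: [558.8, 171.3, 92.6]
tool_rot: [-3.053, -0.739, -0.004]
force: [0.2, -1.1, 6.0]
gripper_width: 0.175
grasp_force: 59.8
```

```bash
cat > s.py <<'E'
from h import *
e=env.observe();r=e['tool_rot'];print(e['wrist_torque'].round(2),e['force'].round(1),2*np.degrees(np.arctan(r[1]/r[0]))-90)
E
python3 s.py
```

```text
[-0.1   0.13 -0.12] [ 0.2 -1.1  6. ] -62.79769552157904
```

Request:
step_arm(motion="1 0 0 0 -.008;1 0 0 0 -.006;1 0 0 0 0")

```text
time_s: 13.15
ee_pos: [559.0, 170.9, 92.6]
tool_rot: [3.067, 0.676, 0.004]
force: [0.6, -2.0, 5.5]
gripper_width: 0.175
grasp_force: 63.1
```

```bash
python3 s.py
```

```text
[-0.28 -0.01  0.94] [ 0.6 -2.   5.5] -65.12718521267237
```

Request:
step_arm(motion="1 0 0 0 -.006;1 0 0 0 0")

```text
time_s: 13.4
ee_pos: [559.0, 170.9, 92.7]
tool_rot: [3.072, 0.65, 0.004]
force: [-0.4, -1.3, 5.6]
gripper_width: 0.178
grasp_force: 70.9
```

```bash
python3 s.py
```

```text
[-0.24  0.01  1.44] [-0.4 -1.3  5.6] -66.11275573146646
```

Request:
step_arm(motion=".6 0 0 0 0;0 0 0 0 0;0 0 0 0 0;0 0 0 0 0;0 0 0 0 0;0 0 0 0 0;0 0 0 .2 0;0 0 0 .3 0;0 0 0 .3 0;0 -.2 -.2 .1 .03;0 -.2 -.2 0 .04;0 -.1 -.3 0 .04;0 -.1 -.3 0 .04;0 0 -.3 0 .04;0 0 -.3 0 .04;0 0 -.3 0 .04;0 0 -.3 0 .04;0 0 0 0 .04;0 0 0 0 0")

```text
time_s: 15.78
ee_pos: [467.5, -159.6, 226.3]
tool_rot: [-2.292, -2.149, -0.0]
force: [0.6, -0.3, 0.2]
gripper_width: 0.999
grasp_force: 0.0
```

```bash
python3 - <<'E'
from ov import *
s=np.array([558,169.5,0]); yaw=-.055; R=lambda X: place(X,[s[0],s[1],0,yaw])
cu=lambda: [(R(rect(-7,7,-157,-113,112)),(0,255,255)),(R(rect(-7,7,-157,-113,74)),(0,255,0)),(R(ring(49,80)),(0,0,255)),(place(rect(-31,31,-8,8,122),[s[0],s[1],0,yaw+np.pi/6]),(255,0,0))]
o=[];P2={}
for c in("top","side"):
    im=viewer.read_camera(c); cv2.imwrite(f"pics/{c}3.png",im[:,:,::-1])
    o.append(overlay(im,c,cu(),proj(c,[556,120,90])[0],33,33,6))
    P2[c]=nets.spot_point("catch_grip",c)[:2]; print(c,[(np.round(d["location"],1),d["p"]) for d in P2[c]], proj(c,R(np.array([[0,-135,112.]]))),nets.spot_point("bar_top",c)[:4])
cv2.imwrite("pics/g3.png",np.hstack(o)); e=env.observe(); print(e["ee_pos"].round(1),e["q"].round(2),e["force"].round(1)); 
E
python3 s.py
```

```text
top [(array([153.4, 245. ]), 0.69), (array([154.8, 203.3]), 0.37)] [[247.10391699 153.95328025]] [{'location': [269.9, 366.4], 'p': 0.87}, {'location': [152.0, 206.0], 'p': 0.54}, {'location': [227.4, 352.3], 'p': 0.51}]
side [(array([189. , 282.3]), 0.49)] [[281.65302651 187.55227691]] [{'location': [282.2, 218.8], 'p': 0.76}, {'location': [268.1, 254.5], 'p': 0.66}, {'location': [163.7, 269.3], 'p': 0.42}]
[ 467.8 -158.4  226.3] [-0.38 -0.08  1.99  0.    1.23 -0.32] [ 0.7 -0.1  0.2]
[ 0.01 -0.01 -0.01] [ 0.7 -0.1  0.2] -3.5150655143040552
```

View pics/g3.png

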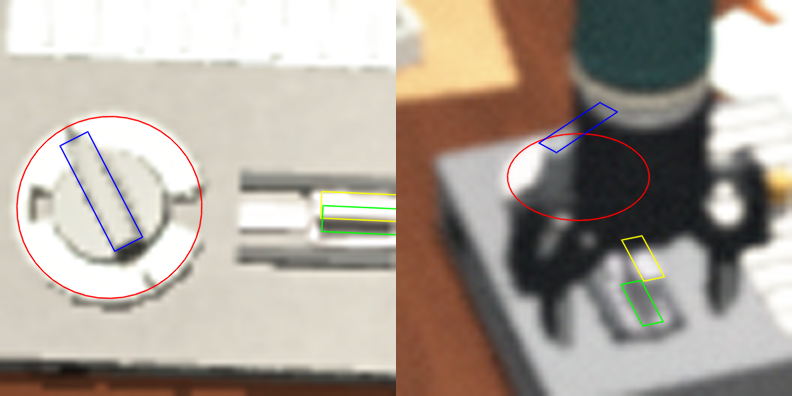

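In the top crop the bar, from (75,140) to (130,250), lies along the line of the ribs at (68,133) and (148,282). The predicted fin matches in both crops, at (645,258) in side. I grip the catch fin.

Request:
step_arm(motion="0 .11 .257 0 .002;0 .11 .257 0 0;0 .11 .257 0 0;0 .11 .257 0 0;0 .11 .257 0 0;0 0 0 -.2 0;0 0 0 -.25 0;0 0 0 -.25 0;0 0 0 -.15 0;0 0 0 -.09 0;0 0 0 0 0;1 0 0 0 0;1 0 0 0 0;1 0 0 0 0;1 0 0 0 0;1 0 0 0 0;1 0 0 0 0;1 0 0 0 0", squeeze=40)

```text
time_s: 18.32
ee_pos: [551.9, 33.6, 86.2]
tool_rot: [2.28, 2.158, 0.004]
force: [4.4, -0.4, 0.0]
gripper_width: 0.153
grasp_force: 45.8
```

Request:
step_arm(motion="1 .009 .03 0 0;1 .0015 .03 0 0;1 .0015 .03 0 0;1 .0015 .03 0 0;1 .0015 .03 0 0;1 .0015 .03 0 0;1 .0015 .03 0 0;1 .0015 .03 0 0;1 0 0 0 0")

```text
time_s: 19.45
ee_pos: [553.8, 69.4, 86.2]
tool_rot: [2.28, 2.159, -0.0]
force: [2.5, -4.1, 4.5]
gripper_width: 0.152
grasp_force: 46.6
```

Moved about 36 mm. Continuing to the stop.

Request:
step_arm(motion="1 0 .015 0 0;1 0 .015 0 0;1 0 .015 0 0;1 0 0 0 0")

```text
time_s: 19.95
ee_pos: [553.7, 69.8, 86.2]
tool_rot: [2.273, 2.156, -0.012]
force: [2.9, -26.9, 7.7]
gripper_width: 0.157
grasp_force: 46.8
```

Request:
step_arm(motion="1 0 .012 0 0;1 0 .012 0 0;1 0 0 0 0")

```text
time_s: 20.32
ee_pos: [553.8, 69.9, 86.2]
tool_rot: [2.269, 2.154, -0.018]
force: [2.1, -38.2, 8.6]
gripper_width: 0.155
grasp_force: 46.9
```

It stopped against a firm resistance. I release, back off, and check that the fin is home.

Request:
step_arm(motion="1 0 -.035 0 0;1 0 0 0 0;0 0 0 0 0;0 0 0 0 0;0 0 0 0 0;0 0 0 0 0;0 0 0 0 0;0 0 0 0 0;0 0 0 .2 0;0 0 0 .3 0;0 0 0 .3 0;0 -.2 -.2 .1 0;0 -.1 -.3 0 0;0 -.1 -.35 0 0;0 -.1 -.35 0 0;0 0 -.35 0 0;0 0 -.35 0 0;0 0 -.2 0 0;0 0 0 0 0")

```text
time_s: 22.7
ee_pos: [477.9, -242.1, 220.3]
tool_rot: [2.286, 2.155, -0.0]
force: [0.3, -0.1, -0.7]
gripper_width: 1.002
grasp_force: 0.0
```

```bash
python3 - <<'E'
from ov import *
R=lambda X: place(X,[558,169.5,0,-.055])
cu=[(R(rect(-7,7,-117,-73,112)),(0,0,255)),(place(rect(-31,31,-8,8,122),[558,169.5,0,-.055+np.pi/6]),(255,0,0))]
o=[]
for c in("top","side"):
    im=viewer.read_camera(c); cv2.imwrite(f"pics/{c}4.png",im[:,:,::-1])
    o.append(overlay(im,c,cu,proj(c,[556,110,90])[0],33,33,6))
im=cv2.imread("pics/top0.png")[:,:,::-1]
o2=[overlay(im,"top",[(R(rect(-7,7,-157,-113,112)),(0,0,255))],proj("top",[556,70,90])[0],33,33,6)]
cv2.imwrite("pics/g4.png",np.hstack(o)); cv2.imwrite("pics/g5.png",o2[0])
E
python3 s.py
```

```text
[ 0.03 -0.02 -0.07] [-0.5  0.6  0. ] -3.2211057204146414
```

View pics/g4.png

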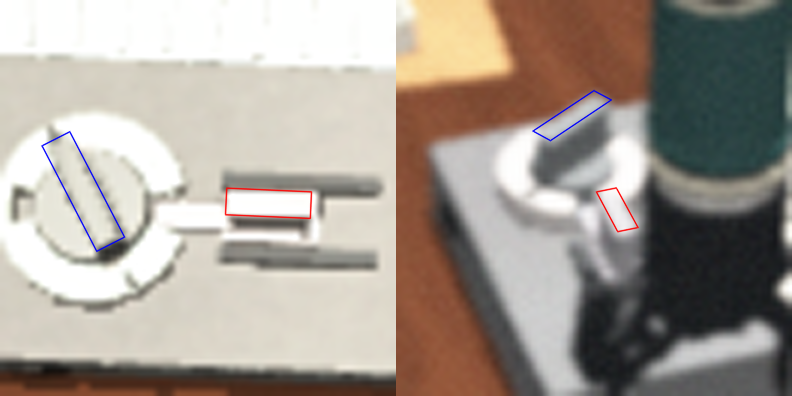

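View pics/g5.png

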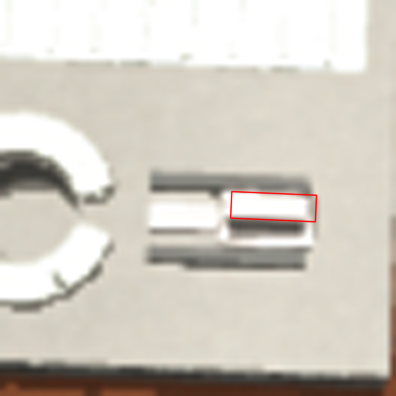

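The tongue is in the rim slot, at (195,215) in the top crop. Whether the fin is fully home is a matter of a few mm, so I measure it from its dark side face.

```bash
python3 - <<'E'
from ref import *
def row(c,f,ys,z,x=-7.):
    I=cv2.imread(f"pics/{f}.png").mean(2); X=place(np.array([[x,y,z] for y in ys],float),[558,169.5,0,-.055]); uv=proj(c,X)
    return map_coordinates(I,[uv[:,1],uv[:,0]],order=1)
ys=np.arange(-170,-60,2.)
for f in("top0","top3","top4"):
    v=np.mean([row("top",f,ys,z) for z in(84,88,92,96)],0)
    k=np.diff(v)
    thr=(v.min()+np.percentile(v,60))/2; d=np.nonzero(v<thr)[0]; print(f,"dark from",ys[d].min(),"to",ys[d].max(),"centroid",np.average(ys,weights=np.clip(200-v,0,None)).round(1)); print(v.round().astype(int).tolist())
E
```

```text
top0 dark from -150.0 to -112.0 centroid -131.2
[212, 212, 213, 214, 214, 210, 191, 204, 239, 184, 137, 105, 98, 96, 96, 95, 94, 94, 95, 97, 97, 96, 95, 95, 94, 93, 91, 90, 105, 141, 206, 218, 222, 240, 246, 248, 248, 248, 248, 249, 250, 250, 251, 252, 253, 253, 254, 255, 254, 251, 234, 218, 209, 207, 206]
top3 dark from -150.0 to -112.0 centroid -131.2
[212, 213, 213, 215, 215, 211, 192, 204, 239, 185, 138, 105, 98, 97, 96, 95, 94, 94, 95, 97, 97, 97, 96, 95, 94, 93, 92, 90, 106, 142, 207, 219, 223, 240, 247, 248, 248, 248, 248, 249, 250, 250, 251, 252, 253, 253, 254, 255, 254, 251, 235, 219, 210, 208, 207]
top4 dark from -114.0 to -76.0 centroid -95.4
[213, 213, 214, 215, 216, 217, 217, 217, 218, 218, 218, 217, 217, 217, 217, 217, 216, 215, 214, 213, 215, 215, 215, 220, 228, 247, 226, 175, 127, 99, 102, 103, 103, 102, 101, 101, 99, 98, 97, 99, 100, 101, 101, 100, 99, 100, 106, 149, 196, 243, 253, 255, 255, 255, 255]
```

The fin's centre has gone from 131 mm to 95.2 mm from the well axis, which is the home position. The gripper is open and clear, so I hand the job in.

```bash
python3 -c "
from plant import close_job
print(close_job())"
```

```text
the job is handed in; nothing more can be done
None
```

The job is handed in: the cartridge is seated and turned clockwise to its stop with the bar in line with the ribs, the catch is at its end stop (fin measured 95 mm from the well's axis), and the open gripper is clear of everything; I kept clear of the jar, cup, tray and nippers but did not measure them again afterwards.

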